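# Push the slide damper shut past its spring catch

### The job

Shut the slide damper on the bench: press its spring catch bar down with a fingertip and, keeping it down, push the drawn-out blade by its upturned ear past the catch pin and fully home against its stop, then take the fingers away so that the catch springs back up and locks the blade shut. Nothing needs gripping: only press and push, without lifting the blade, and leave the tools and parts lying around it where they are.

Things in the scene. Friction and masses are not known exactly. Their poses are not given: they have to be found in the camera images.
- damper: galvanised slide damper (blast gate) fixed to the bench: flat frame (top 58.5 mm above the bench) between round 76 mm spigots (top 94 mm), two rails running back to x = -180 mm (top 58.5 mm) with the blade between them. Origin on the duct's axis at bench height; x points the way the blade is pushed to shut it, y left, z up; the entries below use these axes
- catch_bar_top (a point): on the spring catch: flat steel bar along the outside of the left rail, 142 x 28 mm, x -200 to -58, y 64 to 92 mm, top 70.5 mm above the bench (61.5 fully down), two springs under it. This point: its top, on the centre line, 22 mm from the rear (ribbed) end, 20 mm behind the ear's start place: a fingertip can press here; it may slide along the bar
- catch (a joint): how far the catch bar is pressed down, in m: 0 up, 0.009 fully down. Moves straight down wherever pressed; about 4 N starts it, 9 N holds it down; springs back when let go. Under about 0.0055 its pin blocks the blade. Once the blade has moved 10 mm, the blade's edge keeps the pin down (bar at 0.004 to 0.0055) until the shut place, where a second notch lets it spring up
- pin_place (a point): where the catch pin (10 mm thick, on an arm of the bar) stands in a 14 mm notch of the blade's left edge: on the pin's axis at the height of the blade's underside, 50 mm above the bench, x -66, y 42 mm. A fixed point of the damper
- ear_rear (a point): middle of the flat rear face of the blade's ear, 87 mm above the bench; the ear is the blade's turned-up end, 4 mm thick, 75 to 103 mm above the bench, y -40 to +94 mm, so it passes over the catch bar. This point is at y +78 and x -158 mm drawn out, x -80 mm shut: push it 78 mm along +x to a solid stop
- blade: the sliding blade: loose steel plate 121 x 96 x 4 mm with the ear at its rear end, about 0.3 kg, lying in the rails with 1 to 1.5 mm of play, sliding under a few newtons once the catch is down. Origin on its underside; coincides with the duct's axis, 50 mm above the bench, when the blade is shut
- rivet_tin: round tin of rivets with a red lid, 85 mm across, 54 mm tall, standing to the left of the damper; a bystander, leave it alone; origin at the centre of its underside
- riveter: hand riveter lying flat, 254 x 90 mm, 22 mm high; a bystander; origin at the centre of its underside
- duct_corner_1: pressed L-shaped flange corner, 85 x 85 mm, 8 mm high; a bystander; origin at the centre of its underside
- bolt_m8_1: M8 bolt, 38 mm long, lying right of the damper's rails; a bystander; origin under its centre
- bolt_m8_2: second M8 bolt like the first; a bystander; origin under its centre
- tape_measure: yellow tape measure, 83 x 35 mm, 66 mm tall; a bystander; origin at the centre of its underside
- marker_1: paint marker, 134 mm long, 13 mm thick, lying; a bystander; origin under its centre

How it is judged:
On the way, in this order (a step that is already met when the one before it is completed fails the run):
1. the catch bar is held down while the blade is still drawn out (value of joint catch above 0.006 m and x of ear_rear in the frame of damper below -0.15 m), for 0.05 s.
2. the blade has been pushed past the catch pin (x of ear_rear in the frame of damper above -0.143 m), for 0.05 s.
At the end, for the whole second after the job is handed in: the blade is home: its ear's rear face within 3 mm of its shut place (x = -80 mm in the damper's frame), the blade lying in its rails (within 5 mm of its height and 4 mm sideways), and the catch bar has sprung up again to within 2 mm, its pin in the blade's second notch (x of ear_rear in the frame of damper between -0.083 and -0.076 m and y of ear_rear in the frame of damper between 0.074 and 0.082 m and z of ear_rear in the frame of damper between 0.082 and 0.092 m and value of joint catch below 0.002 m); the robot touches nothing.
It fails at once if the blade is lifted or levered up in its rails (more than 8 mm) (z of ear_rear in the frame of damper above 0.095 m).
It fails at once if a tool or part lying around is shifted more than 25 mm or lifted (distance of any of rivet_tin, riveter, duct_corner_1, bolt_m8_1, bolt_m8_2, tape_measure, marker_1 from where it was at the start of the episode above 0.025 m).
It also fails if it takes over 32 s, if anything falls off the work surface, if the arm or the gripper's body presses on something with over 40 N, if the wrist force passes 120 N, or if a joint passes its speed limit or range.

### The arm

A 7-joint arm with a two-finger parallel gripper is mounted at the origin on the work surface; the furniture and walls round the work are solid. World frame = base frame: x ahead of the robot, y to its left, z up, the work surface at z = 0. Lengths are in m, angles in rad, forces in N, time in s.
With the tool pointing down it reaches from about 0.4 to 0.85 m from the base axis. Payload 4.5 kg.
Tool frame: the origin (TCP) lies between the finger pads; the fingertips stand 11 mm ahead of it and the grasp point (between the pads) lies 8 mm behind it (r.nose_length is the distance from the TCP to the fingertips, in m); z points along the fingers, y is the line along which they close (so a half turn about z gives the same grasp; the last joint's range is limited). The gripper opens to 88 mm and grips with 3 to 60 N. Pads are 18 mm wide; open, the fingers measure 123 mm over their backs; the gripper's body (75 mm by 187 mm) begins 45 mm behind the grasp point.
Start: joints at [1.22, 0.689, -0.195, 1.565, 0.157, 0.902, -0.215], TCP at [0.235, -0.579, 0.25] pointing down, gripper open.
Joint ranges: [-3.01, 3.01], [-0.46, 2.08], [-1.47, 1.51], [0.13, 2.56], [-1, 4.14], [0.04, 2.09], [-2.66, 2.66]. Speed limits (rad/s): [2.57, 2.57, 3.14, 3.14, 3.14, 3.14, 3.14].

### API

Orientations are given as a unit quaternion [x, y, z, w].
In Python, from plant import get_state, snapshot, camera_model, r gives the robot as it stands.
- The arm moves only by the shell command python3 -m inch 'ROWS' [FORCE]. ROWS is text: rows parted by semicolons, each of 7 numbers parted by spaces: the opening, from -1 (shut) to 1 (fully open), then the shift along the tool's x, y, z in m, then the turn, a rotation vector about the tool's x, y, z in rad. A call has 1 to 20 rows; each row shifts and turns the commanded pose from where the row before left it, along the tool's axes as they then stand; what a row does not reach is not made up. A row lasts 1/12 s, in which the tool goes at most 41.7 mm and 7.16 degrees, less where a joint would pass 70% of its speed; a pose out of reach is approached as far as the arm can. A call is refused whole if a number of a shift passes 0.0417 or a number of a turn 0.125, either way. A call with a gripper value outside its range is refused whole. The fingers move at their own pace and stop on an object; FORCE is the grip in N (left out, the last holds). Time passes only in rows, so rows that do not move let the fingers close. It gives the time, the measured TCP pose, the force, the opening and the grip force at its end, in the units of the state.
- get_state(): the state, without advancing time (a new reading comes with each control period).
- snapshot(name): name is "side" or "top"; returns (picture, depth): 420x560x3 uint8, red, green, blue; 420x560 float32, m along the optical axis (not along the pixel's ray), 0 where there is no reading.
- camera_model(name): a dict with "intrinsics" (3x3 intrinsics, pixels), "view" (4x4, takes a point from world to camera coordinates). Camera axes: x right, y down, z forward; pixel columns grow to the right and rows downward; lengths in m; the calibration is good to about 2 mm. A picture is of the moment at which its call begins. camera_model takes no time and is no camera call.
- r.finish_job(): hands the job in; it is judged then, once.
The state is a dict: "clock": time; "q": joint angles; "qd": joint speeds; "joint_torque": joint torques, N m; "tool_pos": TCP position; "eef_rot": TCP orientation; "contact_force": force on the tool from outside, world axes, zero at the start; "moment": the same for the moment, N m; "opening": opening from 0.0 (shut) to 1.0 (fully open); "finger_force": force on a finger pad.
Only numpy, scipy, OpenCV 4.12 (cv2) and the standard library are available. Lean on these libraries where they do the work, as an engineer would, in place of code of your own. Each camera call takes 0.05 s, during which the arm holds its last target. There are 200 camera calls.

## Working session

There is one attempt and no reset: what is moved stays moved. The work goes in short steps, Python scripts to look and compute and a shell command to move; the robot and the scene stay as the last step left them, time stands still between calls to the robot, and variables do not carry over. Pictures are saved under pics/ and viewed, at most 10 in all, crops included, and the job is handed in when it is done.

```bash
ls; mkdir -p pics; python3 - <<'E'
from plant import *
import cv2,numpy as np
for n in("top","side"):
    p,d=snapshot(n); cv2.imwrite(f"pics/{n}0.png",p[:,:,::-1]); np.save(f"{n}0.npy",d)
    m=camera_model(n); print(n,m["intrinsics"],m["view"])
s=get_state(); print(s["clock"],s["tool_pos"],s["eef_rot"],s["contact_force"],s["opening"])
E
```

```text
pics
top [[388.23104678   0.         282.15916643]
 [  0.         388.23104678 205.77556029]
 [  0.           0.           1.        ]] [[ 0.00345077 -0.99996377  0.00778083  0.00937828]
 [-0.9876041  -0.00462895 -0.15689713  0.4770143 ]
 [ 0.15692747 -0.00714296 -0.9875843   0.92225456]
 [ 0.          0.          0.          1.        ]]
side [[422.94907033   0.         280.18973718]
 [  0.         422.94907033 212.0734684 ]
 [  0.           0.           1.        ]] [[ 0.99860542 -0.04926354  0.01898222 -0.47978655]
 [-0.01617573 -0.62776295 -0.77823648  0.06928339]
 [ 0.05025502  0.77684411 -0.62768436  0.92263297]
 [ 0.          0.          0.          1.        ]]
0.1 [ 0.23438197 -0.57880998  0.24898353] [ 9.81537610e-01  1.91267492e-01 -2.11129094e-04 -7.88054422e-04] [ 0.23516562 -0.07685473 -0.21384969] 0.9984311471666236
```

View pics/top0.png

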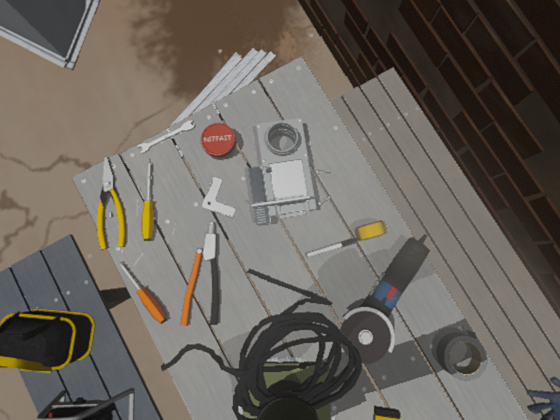

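View pics/side0.png

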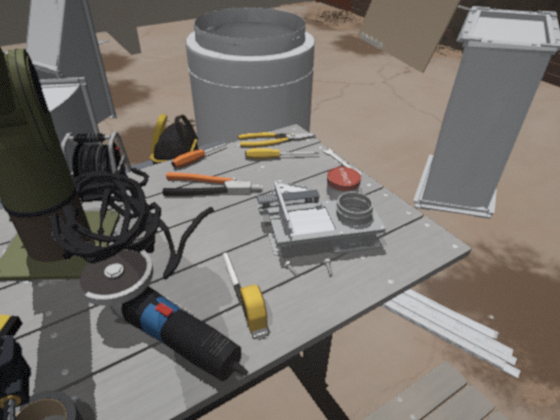

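The top view shows the damper spigot at about (284,137), the catch bar at about (258,195) on its left, and the ear at about (285,210). The push direction is up the picture, roughly world +x. I'll enlarge crops of both views.

```bash
python3 - <<'E'
import cv2
a=cv2.imread("pics/top0.png")[110:230,230:340]; b=cv2.imread("pics/side0.png")[170:290,245:395]
cv2.imwrite("pics/c1.png",cv2.resize(a,None,fx=5,fy=5,interpolation=2)); cv2.imwrite("pics/c2.png",cv2.resize(b,None,fx=5,fy=5,interpolation=2))
E
cat > h.py <<'E'
import numpy as np
from plant import camera_model
def at_z(n,u,v,z):
    "world point on pixel's ray at height z"
    m=camera_model(n);K=m["intrinsics"];V=m["view"]
    R=V[:3,:3];c=-R.T@V[:3,3];d=R.T@np.linalg.solve(K,[u,v,1.]);return c+d*(z-c[2])/d[2]
def cloud(n,depth):
    m=camera_model(n);K=m["intrinsics"];V=m["view"];v,u=np.indices(depth.shape)
    P=np.stack([(u-K[0,2])/K[0,0]*depth,(v-K[1,2])/K[1,1]*depth,depth],-1)
    return (P-V[:3,3])@V[:3,:3]
E
```

```text
(no output)
```

View pics/c1.png

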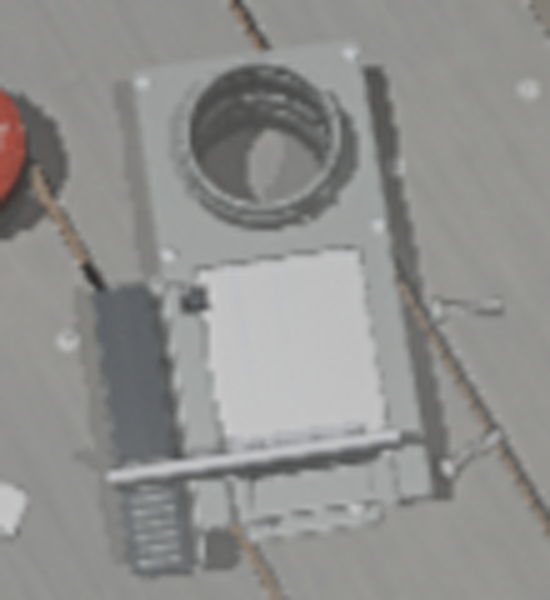

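View pics/c2.png

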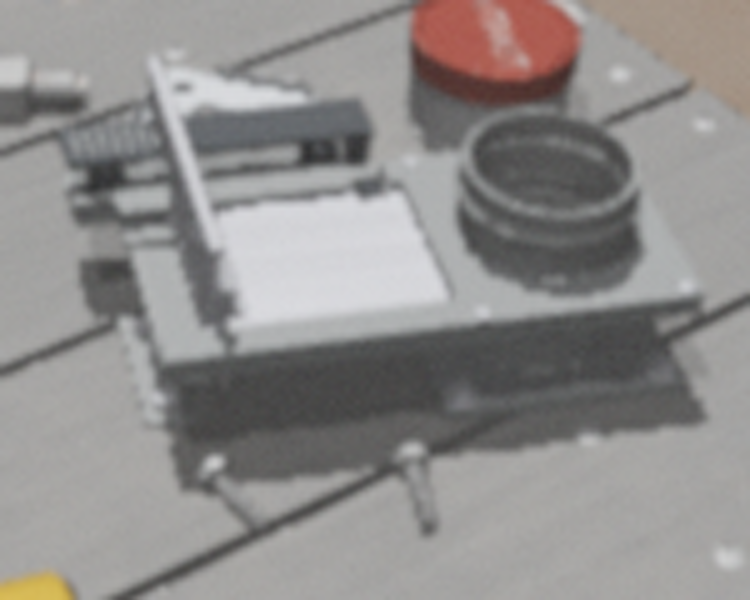

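Top crop (5x, offset 230,110): bar corners are at about (130,575), (193,570), (93,290) and (157,283). The ear top runs from (108,478) to (408,437), and the spigot rim centre is at about (265,138). The side crop confirms the upright ear crosses over the bar, with the rear bar end at about (65,150). Next is a planar rigid fit against the given dimensions.

```bash
python3 - <<'E'
from h import *
from scipy.optimize import least_squares
top=[((130,575),(-200,92,70.5)),((193,570),(-200,64,70.5)),((93,290),(-58,92,70.5)),((157,283),(-58,64,70.5)),
((108,478),(-156,94,103)),((408,437),(-156,-40,103)),((265,138),(0,0,94))]
side=[((62,148),(-200,92,70.5)),((150,62),(-156,94,103)),((218,250),(-156,-40,103)),((549,157),(0,0,94)),((362,100),(-58,92,70.5)),((372,130),(-58,64,70.5))]
W=[];D=[]
for n,L,o in(("top",top,(230,110)),("side",side,(245,170))):
    for p,d in L:
        W.append(at_z(n,(p[0]+.5)/5-.5+o[0],(p[1]+.5)/5-.5+o[1],d[2]/1e3));D.append(np.array(d)/1e3)
W=np.array(W);D=np.array(D)
def T(p): 
    c,s=np.cos(p[2]),np.sin(p[2]);return D[:,:2]@np.array([[c,s],[-s,c]])+p[:2]
for sl in(slice(0,7),slice(7,13),slice(0,13)):
    f=least_squares(lambda p:(T(p)-W[:,:2])[sl].ravel(),[.6,0,0],loss='soft_l1',f_scale=.003);print(f.x);print(np.round((T(f.x)-W[:,:2])[sl]*1e3,1).tolist())
p=f.x;np.save("pose.npy",p);c,s=np.cos(p[2]),np.sin(p[2])
for k,d in dict(bar=(-.178,.078),ear=(-.158,.078),shut=(-.08,.078)).items(): print(k,p[:2]+[c*d[0]-s*d[1],s*d[0]+c*d[1]])
P=cloud("top",np.load("top0.npy"));t=P[...,2]
print(np.round(P[205,250:262],3).tolist()); print(np.round(P[222,252:270],3).tolist())
from scipy.spatial.transform import Rotation as R
from plant import get_state
print(R.from_quat(get_state()["eef_rot"]).as_matrix())
E
```

```text
[0.63564927 0.01024236 0.14246129]
[[-1.7, -1.4], [-0.3, 0.7], [0.2, -1.1], [0.5, 2.2], [0.3, -1.9], [-0.5, 3.8], [1.5, -1.0]]
[0.6405081  0.01370793 0.18896566]
[[-3.3, 8.8], [-0.2, -0.5], [3.0, -1.1], [1.6, -1.5], [-2.6, 2.1], [0.9, -2.1]]
[0.63778222 0.01147315 0.15966701]
[[-0.6, -3.8], [1.3, -1.6], [0.9, -1.1], [1.7, 2.2], [1.2, -3.6], [2.7, 2.4], [3.6, 0.2], [-4.4, 12.8], [-1.0, 2.3], [-1.7, 1.0], [-1.1, -3.7], [-2.9, 2.0], [-0.3, -2.4]]
bar [0.44964516 0.06018089]
ear [0.46939076 0.06336068]
shut [0.54639862 0.07576186]
[[0.485, 0.094, -0.001], [0.468, 0.084, 0.101], [0.468, 0.081, 0.101], [0.468, 0.079, 0.104], [0.468, 0.077, 0.103], [0.468, 0.074, 0.103], [0.468, 0.072, 0.104], [0.468, 0.07, 0.105], [0.468, 0.067, 0.105], [0.468, 0.065, 0.102], [0.47, 0.063, 0.094], [0.47, 0.061, 0.091]]
[[0.44, 0.088, 0.002], [0.441, 0.085, -0.001], [0.441, 0.083, 0.0], [0.441, 0.08, -0.001], [0.432, 0.073, 0.072], [0.433, 0.071, 0.07], [0.432, 0.069, 0.074], [0.433, 0.066, 0.07], [0.433, 0.064, 0.071], [0.432, 0.061, 0.072], [0.433, 0.059, 0.071], [0.432, 0.057, 0.074], [0.432, 0.054, 0.073], [0.432, 0.052, 0.073], [0.433, 0.05, 0.071], [0.432, 0.047, 0.073], [0.436, 0.046, 0.043], [0.436, 0.043, 0.042]]
[[ 9.26833403e-01  3.75472142e-01 -7.15920679e-04]
 [ 3.75472808e-01 -9.26832251e-01  1.46624584e-03]
 [-1.13003906e-04 -1.62777437e-03 -9.99998669e-01]]
```

```bash
python3 -m inch '-1 0 0 0 0 0 0.1185;-1 0 0 0 0 0 0.1185;-1 .02 -.019 0 0 0 0;-1 .025 -.024 0 0 0 0;-1 .025 -.024 0 0 0 0;-1 .025 -.024 0 0 0 0;-1 .025 -.024 0 0 0 0;-1 .025 -.024 0 0 0 0;-1 .025 -.024 0 0 0 0;-1 .025 -.024 0 0 0 0;-1 .025 -.024 0 0 0 0;-1 .025 -.024 0 0 0 0;-1 .01 -.009 0 0 0 0;-1 0 0 0 0 0 0' 10
python3 -m inch '-1 .005 -.03 0 0 0 0;-1 .005 -.03 0 0 0 0;-1 .005 -.03 0 0 0 0;-1 .005 -.03 0 0 0 0;-1 .005 -.03 0 0 0 0;-1 .005 -.03 0 0 0 0;-1 .005 -.03 0 0 0 0;-1 .005 -.03 0 0 0 0;-1 .005 -.03 0 0 0 0;-1 0 0 0 0 0 0'
```

```text
clock: 1.27
tool_pos: [0.454, -0.2959, 0.2495]
eef_rot: [0.997, 0.078, 0.001, -0.001]
contact_force: [0.6, -1.3, -0.4]
opening: 0.002
finger_force: 0.0
clock: 2.1
tool_pos: [0.4557, -0.0216, 0.2497]
eef_rot: [0.997, 0.078, 0.0, -0.001]
contact_force: [-0.4, -0.4, -0.5]
opening: 0.005
finger_force: 0.0
```

```bash
python3 -m inch '-1 .0018 -.026 0 0 0 0;-1 .0018 -.026 0 0 0 0;-1 .0018 -.026 0 0 0 0;-1 0 0 .03 0 0 0;-1 0 0 .03 0 0 0;-1 0 0 .03 0 0 0;-1 0 0 .03 0 0 0;-1 0 0 .01 0 0 0;-1 0 0 0 0 0 0'
python3 - <<'E'
from plant import *
import cv2,numpy as np
a,_=snapshot("top");b,_=snapshot("side")
z=lambda i:cv2.resize(i[:,:,::-1],None,fx=5,fy=5,interpolation=2)
cv2.imwrite("pics/d.png",np.hstack([z(a[150:240,230:310]),z(b[150:240,250:330])]))
E
```

```text
clock: 2.85
tool_pos: [0.4481, 0.0491, 0.1174]
eef_rot: [0.997, 0.073, -0.003, 0.001]
contact_force: [0.2, -0.0, -0.1]
opening: 0.005
finger_force: 0.0
```

View pics/d.png

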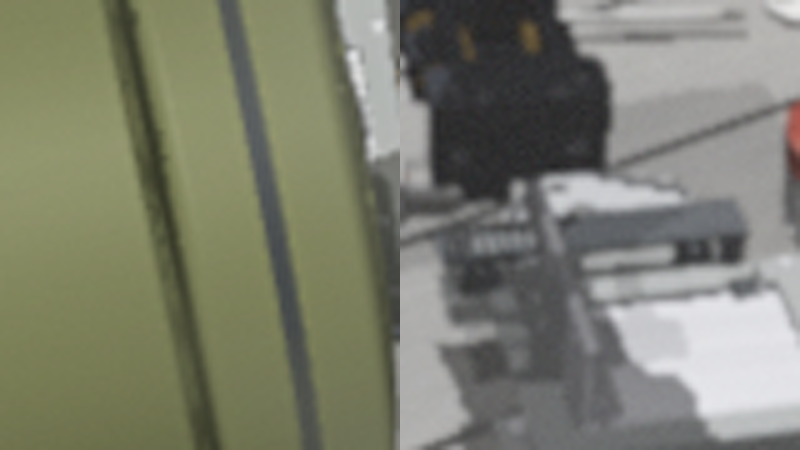

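Side view: the gripper fingers (about (495,190) in the pair) stand above the ribbed bar end, just behind the ear's top end at (530,185). The top view is blocked by the arm. I'll go down.

```bash
python3 -m inch '-1 -.001 -.007 0 0 0 0;-1 0 0 .015 0 0 0;-1 0 0 .015 0 0 0;-1 0 0 .004 0 0 0;-1 0 0 0 0 0 0'; python3 -m inch '-1 0 0 .002 0 0 0;-1 0 0 .002 0 0 0;-1 0 0 0 0 0 0'
python3 - <<'E'
from plant import *
import cv2,numpy as np
b,_=snapshot("side")
cv2.imwrite("pics/e.png",cv2.resize(b[150:240,245:345,::-1],None,fx=7,fy=6,interpolation=2))
E
```

```text
clock: 3.37
tool_pos: [0.4475, 0.0582, 0.0859]
eef_rot: [0.997, 0.074, -0.0, 0.0]
contact_force: [0.2, 1.0, 0.7]
opening: 0.004
finger_force: 0.0
clock: 3.62
tool_pos: [0.4478, 0.058, 0.0822]
eef_rot: [0.997, 0.074, 0.0, -0.0]
contact_force: [-0.1, 0.6, -0.3]
opening: 0.007
finger_force: 0.0
```

View pics/e.png

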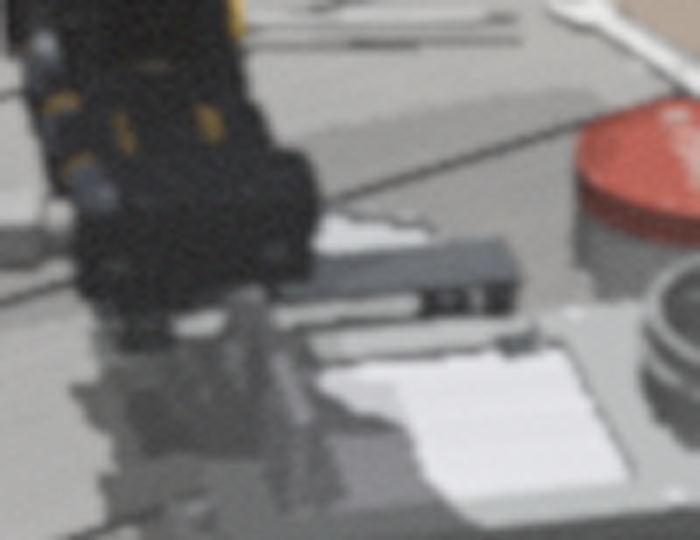

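The gripper body hides the fingertip, but nothing is fouled. The tip is at about 71 mm, just at bar height, so I'll press and watch the force.

```bash
python3 -m inch '-1 0 0 .002 0 0 0;-1 0 0 .002 0 0 0;-1 0 0 0 0 0 0'; python3 -m inch '-1 0 0 .002 0 0 0;-1 0 0 .002 0 0 0;-1 0 0 0 0 0 0'
```

```text
clock: 3.92
tool_pos: [0.4478, 0.058, 0.0778]
eef_rot: [0.997, 0.074, 0.0, 0.0]
contact_force: [-0.2, 0.0, 5.7]
opening: 0.003
finger_force: 2.5
clock: 4.17
tool_pos: [0.4478, 0.058, 0.0739]
eef_rot: [0.997, 0.074, 0.0, 0.0]
contact_force: [0.2, 0.0, 7.2]
opening: 0.007
finger_force: 3.7
```

```bash
python3 -m inch '-1 0 0 .0015 0 0 0;-1 0 0 .0005 0 0 0;-1 0 0 0 0 0 0'; python3 -m inch '-1 .003 0 0 0 0 0;-1 .003 0 0 0 0 0;-1 0 0 0 0 0 0'
```

```text
clock: 4.42
tool_pos: [0.4477, 0.058, 0.0727]
eef_rot: [0.997, 0.074, 0.001, -0.0]
contact_force: [-1.3, 1.5, 15.6]
opening: 0.006
finger_force: 7.7
clock: 4.67
tool_pos: [0.448, 0.058, 0.0726]
eef_rot: [0.997, 0.074, -0.005, 0.001]
contact_force: [-9.7, 0.3, 23.0]
opening: 0.006
finger_force: 11.3
```

```bash
python3 -m inch '-1 0 0 -.0012 0 0 0;-1 0 0 0 0 0 0';python3 -m inch '-1 .003 0 0 0 0 0;-1 .003 0 0 0 0 0;-1 0 0 0 0 0 0'
```

```text
clock: 4.83
tool_pos: [0.4496, 0.0581, 0.0732]
eef_rot: [0.997, 0.074, -0.004, 0.001]
contact_force: [-5.4, 0.3, 8.1]
opening: 0.0
finger_force: 4.1
clock: 5.08
tool_pos: [0.4563, 0.0589, 0.073]
eef_rot: [0.997, 0.074, -0.003, 0.001]
contact_force: [-5.4, -0.8, 8.9]
opening: 0.005
finger_force: 4.1
```

```bash
python3 -m inch '-1 .003 0 0 0 0 0;-1 .003 0 0 0 0 0;-1 .003 0 0 0 0 0;-1 0 0 0 0 0 0';python3 -m inch '-1 .003 0 0 0 0 0;-1 .003 0 0 0 0 0;-1 .003 0 0 0 0 0;-1 0 0 0 0 0 0'
```

```text
clock: 5.42
tool_pos: [0.4641, 0.0599, 0.0729]
eef_rot: [0.997, 0.074, -0.004, 0.001]
contact_force: [-6.0, -1.4, 9.8]
opening: 0.007
finger_force: 4.8
clock: 5.75
tool_pos: [0.4718, 0.0609, 0.0729]
eef_rot: [0.997, 0.074, -0.006, 0.001]
contact_force: [-8.6, -1.4, 11.3]
opening: 0.008
finger_force: 6.1
```

```bash
python3 -m inch '-1 .003 0 0 0 0 0;-1 .003 0 0 0 0 0;-1 .003 0 0 0 0 0;-1 .003 0 0 0 0 0;-1 .003 0 0 0 0 0;-1 0 0 0 0 0 0';python3 -m inch '-1 .003 0 0 0 0 0;-1 .003 0 0 0 0 0;-1 .003 0 0 0 0 0;-1 .003 0 0 0 0 0;-1 .003 0 0 0 0 0;-1 0 0 0 0 0 0'
python3 - <<'E'
from plant import *
import cv2,numpy as np
b,_=snapshot("side")
cv2.imwrite("pics/f.png",cv2.resize(b[150:260,245:395,::-1],None,fx=5,fy=5,interpolation=2))
E
```

```text
clock: 6.25
tool_pos: [0.4863, 0.063, 0.0729]
eef_rot: [0.997, 0.074, -0.006, 0.001]
contact_force: [-8.7, -1.7, 12.4]
opening: 0.005
finger_force: 6.7
clock: 6.75
tool_pos: [0.5008, 0.0651, 0.0729]
eef_rot: [0.997, 0.074, -0.006, 0.001]
contact_force: [-10.1, -1.8, 13.4]
opening: 0.002
finger_force: 7.2
```

View pics/f.png

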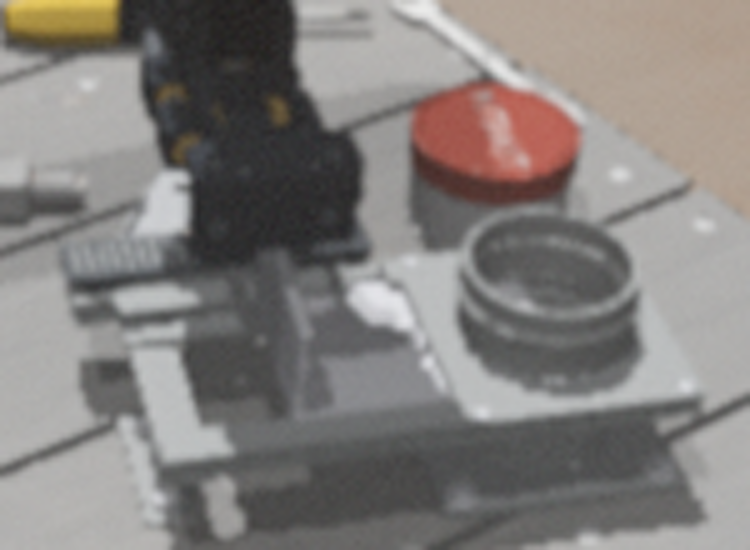

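The ear (about (285,330)) has moved well forward with the finger behind it, and the tin is clear. I'll keep going to the stop.

```bash
python3 -m inch '-1 .003 0 0 0 0 0;-1 .003 0 0 0 0 0;-1 .003 0 0 0 0 0;-1 .003 0 0 0 0 0;-1 .003 0 0 0 0 0;-1 .003 0 0 0 0 0;-1 .003 0 0 0 0 0;-1 .003 0 0 0 0 0;-1 0 0 0 0 0 0';python3 -m inch '-1 .003 0 0 0 0 0;-1 .003 0 0 0 0 0;-1 0 0 0 0 0 0'; python3 -m inch '-1 .002 0 0 0 0 0;-1 .002 0 0 0 0 0;-1 0 0 0 0 0 0'
```

```text
clock: 7.55
tool_pos: [0.5243, 0.0686, 0.0729]
eef_rot: [0.997, 0.074, -0.006, 0.001]
contact_force: [-10.0, -2.2, 14.1]
opening: 0.0
finger_force: 7.7
clock: 7.8
tool_pos: [0.5301, 0.0694, 0.0729]
eef_rot: [0.997, 0.074, -0.007, 0.001]
contact_force: [-11.4, -1.9, 13.9]
opening: 0.008
finger_force: 7.7
clock: 8.05
tool_pos: [0.5338, 0.07, 0.0729]
eef_rot: [0.997, 0.074, -0.007, 0.001]
contact_force: [-11.4, -2.4, 15.0]
opening: 0.006
finger_force: 8.2
```

```bash
python3 -m inch '-1 .002 0 0 0 0 0;-1 .002 0 0 0 0 0;-1 0 0 0 0 0 0'; python3 -m inch '-1 .002 0 0 0 0 0;-1 0 0 0 0 0 0';python3 -m inch '-1 .002 0 0 0 0 0;-1 0 0 0 0 0 0'
```

```text
clock: 8.3
tool_pos: [0.5378, 0.0706, 0.0729]
eef_rot: [0.997, 0.074, -0.007, 0.001]
contact_force: [-11.4, -2.6, 14.8]
opening: 0.006
finger_force: 8.1
clock: 8.47
tool_pos: [0.538, 0.0706, 0.0729]
eef_rot: [0.997, 0.074, -0.009, 0.002]
contact_force: [-14.7, -1.8, 18.5]
opening: 0.003
finger_force: 11.0
clock: 8.63
tool_pos: [0.538, 0.0706, 0.0728]
eef_rot: [0.997, 0.074, -0.011, 0.002]
contact_force: [-18.1, -2.8, 22.4]
opening: 0.005
finger_force: 13.8
```

```bash
python3 -m inch '-1 .002 0 0 0 0 0;-1 0 0 0 0 0 0';python3 -m inch '-1 -.006 0 0 0 0 0;-1 -.003 0 0 0 0 0;-1 -.002 0 -.001 0 0 0;-1 0 0 0 0 0 0';python3 -m inch '-1 0 0 -.002 0 0 0;-1 0 0 -.003 0 0 0;-1 0 0 -.004 0 0 0;-1 0 0 -.006 0 0 0;-1 0 0 -.01 0 0 0;-1 0 0 -.02 0 0 0;-1 0 0 -.03 0 0 0;-1 0 0 -.03 0 0 0;-1 0 0 0 0 0 0'
```

```text
clock: 8.8
tool_pos: [0.5381, 0.0706, 0.0728]
eef_rot: [0.997, 0.073, -0.013, 0.002]
contact_force: [-21.9, -2.8, 25.5]
opening: 0.01
finger_force: 16.7
clock: 9.13
tool_pos: [0.5377, 0.0705, 0.0743]
eef_rot: [0.997, 0.073, -0.002, 0.001]
contact_force: [-2.8, -1.3, 7.5]
opening: 0.005
finger_force: 3.8
clock: 9.88
tool_pos: [0.5438, 0.0727, 0.1847]
eef_rot: [0.997, 0.074, 0.006, -0.001]
contact_force: [0.3, -0.5, -0.0]
opening: 0.006
finger_force: 0.0
```

Next I'll clear the view and check the result.

```bash
python3 -m inch '-1 -.01 .03 -.02 0 0 0;-1 -.01 .03 -.02 0 0 0;-1 -.01 .035 0 0 0 0;-1 -.01 .035 0 0 0 0;-1 -.01 .035 0 0 0 0;-1 -.01 .035 0 0 0 0;-1 -.01 .035 0 0 0 0;-1 -.01 .035 0 0 0 0;-1 0 0 0 0 0 0'
python3 - <<'E'
from plant import *
from h import *
import cv2
a,d=snapshot("top");b,_=snapshot("side")
z=lambda i,w:cv2.resize(i[:,:,::-1],None,fx=4,fy=4,interpolation=2)
cv2.imwrite("pics/g.png",np.hstack([z(a[110:230,235:325],0),z(b[170:290,260:370],0)]))
P=cloud("top",d).reshape(-1,3);p=np.load("pose.npy")
p=np.array([.636,.0105,.148]);c,s=np.cos(p[2]),np.sin(p[2]);D=np.c_[(P[:,:2]-p[:2])@np.array([[c,-s],[s,c]]),P[:,2]]
def box(x0,x1,y0,y1): 
    q=D[(D[:,0]>x0)&(D[:,0]<x1)&(D[:,1]>y0)&(D[:,1]<y1)];return q
print("bar z",np.median(box(-.19,-.11,.07,.086)[:,2]),"frame z",np.median(box(-.05,.05,-.058,-.045)[:,2]))
e=D[(D[:,2]>.098)&(D[:,2]<.112)&(abs(D[:,1]-.025)<.065)&(D[:,0]<-.05)&(D[:,0]>-.18)];print("ear",len(e),np.median(e,0),e[:,0].min(),e[:,0].max())
E
```

```text
clock: 10.63
tool_pos: [0.4983, -0.2171, 0.2193]
eef_rot: [0.998, 0.068, 0.0, 0.003]
contact_force: [-0.0, -1.0, 0.5]
opening: 0.005
finger_force: 0.0
bar z 0.07096409561927426 frame z 0.05849717635649498
ear 149 [-0.07750682  0.02762428  0.1029044 ] -0.08101986092872182 -0.07214195869105007
```

View pics/g.png

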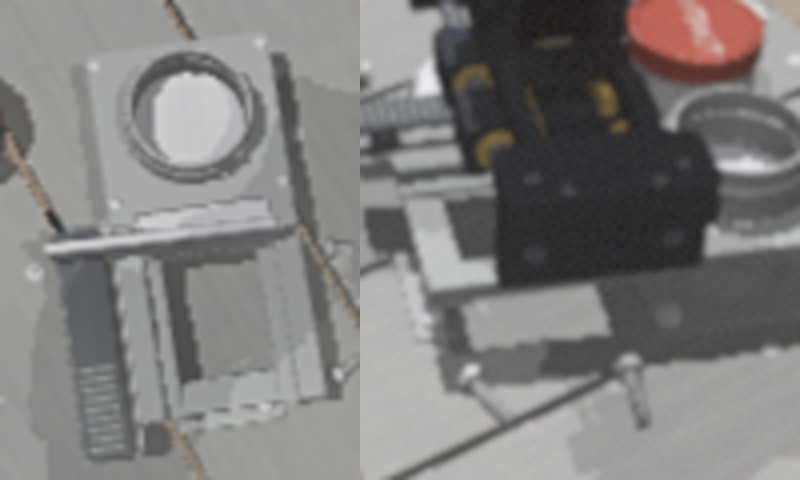

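The blade closes the duct, with the ear at about (150,240) and its mid-plane at -77.5 mm (-78 expected). The bar top is back at 71 mm, so the catch has sprung up, and the bystanders haven't moved.

```bash
python3 -c "
from plant import r
print(r.finish_job())"
```

```text
the job is handed in; nothing more can be done
None
```

The damper is shut and the job handed in: the last top-camera check put the ear within about 1 mm of its shut place and the catch bar back at full height, with the robot clear; the hand-in returned no verdict.

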